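Coffee cups onto their matching saucers

TASK

Set the coffee out: stand each of the four coloured cups upright in the middle of the saucer of its own colour, without tipping a cup over. Leave the saucers where they lie, and do not disturb the milk jug or the honey jar standing among them.

Things in the scene. Friction and masses are not known exactly. Their poses are not given: they have to be found in the camera images.
- red_cup: red glazed coffee cup, loose, upright, straight round wall 58 mm across and 60 mm tall (wall 4 mm, open top), 0.14 kg; origin at the centre of its underside, z up; its one loop handle is on the cup's own +y side and is a 10 mm thick bar loop that reaches 65 mm from the cup's axis, between 8 and 54 mm high, so the free grip across the cup is along its own x axis
- yellow_cup: yellow glazed coffee cup, loose, upright, straight round wall 58 mm across and 60 mm tall (wall 4 mm, open top), 0.14 kg; origin at the centre of its underside, z up; its one loop handle is on the cup's own +y side and is a 10 mm thick bar loop that reaches 65 mm from the cup's axis, between 8 and 54 mm high, so the free grip across the cup is along its own x axis
- blue_cup: blue glazed coffee cup, loose, upright, straight round wall 58 mm across and 60 mm tall (wall 4 mm, open top), 0.14 kg; origin at the centre of its underside, z up; its one loop handle is on the cup's own +y side and is a 10 mm thick bar loop that reaches 65 mm from the cup's axis, between 8 and 54 mm high, so the free grip across the cup is along its own x axis
- green_cup: green glazed coffee cup, loose, upright, straight round wall 58 mm across and 60 mm tall (wall 4 mm, open top), 0.14 kg; origin at the centre of its underside, z up; its one loop handle is on the cup's own +y side and is a 10 mm thick bar loop that reaches 65 mm from the cup's axis, between 8 and 54 mm high, so the free grip across the cup is along its own x axis
- red_saucer: red glazed saucer, loose, lying flat, 128 mm across at the rim, rim 13 mm high, with a flat middle about 78 mm across whose top is 5 mm above the counter and shows a darker disc of 72 mm; 0.18 kg; origin at the centre of its underside, z up
- yellow_saucer: yellow glazed saucer, loose, lying flat, 128 mm across at the rim, rim 13 mm high, with a flat middle about 78 mm across whose top is 5 mm above the counter and shows a darker disc of 72 mm; 0.18 kg; origin at the centre of its underside, z up
- blue_saucer: blue glazed saucer, loose, lying flat, 128 mm across at the rim, rim 13 mm high, with a flat middle about 78 mm across whose top is 5 mm above the counter and shows a darker disc of 72 mm; 0.18 kg; origin at the centre of its underside, z up
- green_saucer: green glazed saucer, loose, lying flat, 128 mm across at the rim, rim 13 mm high, with a flat middle about 78 mm across whose top is 5 mm above the counter and shows a darker disc of 72 mm; 0.18 kg; origin at the centre of its underside, z up
- milk_jug: bystander: small steel milk jug with a handle on its own +y side, 68 mm across, 76 mm tall, handle reaching 56 mm from its axis, 0.3 kg, loose; origin at the centre of its underside
- honey_jar: bystander: amber glass honey jar with a black lid, 68 mm across, 84 mm tall, 0.4 kg, loose; origin at the centre of its underside
Not all that is in view belongs to the job. Of the things like the yellow_cup, leave any that is pink; of the rest the smaller one is meant.

How it is judged (in metres and radians):
At the end, for the whole second after the job is handed in: Each cup stands upright (within 0.1 rad) and still on the flat of the saucer of its own colour, its centre within 12 mm of the saucer's centre; no saucer is more than 40 mm from where it started; the milk jug and honey jar stand upright within 30 mm of where they started (horizontal distance between red_cup and red_saucer below 0.012 m and z of red_cup in the frame of red_saucer between 0.002 and 0.009 m and angle between each of red_cup, red_saucer, yellow_cup, yellow_saucer, blue_cup, blue_saucer, green_cup, green_saucer's own z axis and vertical below 0.1 rad and linear speed of each of red_cup, yellow_cup, blue_cup, green_cup below 0.02 m/s and distance of each of red_saucer, yellow_saucer, blue_saucer, green_saucer from where it was at the start of the episode below 0.04 m and horizontal distance between yellow_cup and yellow_saucer below 0.012 m and z of yellow_cup in the frame of yellow_saucer between 0.002 and 0.009 m and horizontal distance between blue_cup and blue_saucer below 0.012 m and z of blue_cup in the frame of blue_saucer between 0.002 and 0.009 m and horizontal distance between green_cup and green_saucer below 0.012 m and z of green_cup in the frame of green_saucer between 0.002 and 0.009 m and distance of each of milk_jug, honey_jar from where it was at the start of the episode below 0.03 m and angle between each of milk_jug, honey_jar's own z axis and vertical below 0.2 rad); the robot touches nothing.
It fails at once if the milk jug is pushed more than 30 mm or tipped (distance of milk_jug from where it was at the start of the episode above 0.03 m or angle between milk_jug's own z axis and vertical above 0.35 rad).
It fails at once if the honey jar is pushed more than 30 mm or tipped (distance of honey_jar from where it was at the start of the episode above 0.03 m or angle between honey_jar's own z axis and vertical above 0.35 rad).
It fails at once if a saucer is shifted more than 40 mm (distance of any of red_saucer, yellow_saucer, blue_saucer, green_saucer from where it was at the start of the episode above 0.04 m).
It fails at once if a cup is tipped over (angle between any of red_cup, yellow_cup, blue_cup, green_cup's own z axis and vertical above 0.8 rad).
It also fails if it takes over 115 s, if anything falls off the work surface, if the arm or the gripper's body presses on something with over 40 N, if the wrist force passes 120 N, or if a joint passes its speed limit or range.

ROBOT

A 7-joint arm with a two-finger parallel gripper is mounted at the origin on the work surface. World frame = base frame: x ahead of the robot, y to its left, z up, the work surface at z = 0. Lengths are in m, angles in degrees, forces in N, time in s.
With the tool pointing down it reaches from about 0.425 to 0.875 m from the base axis. Payload 4.7 kg.
Tool frame: the origin (TCP) lies at the very end of the fingers, on their centre line; the grasp point (between the pads) lies 19 mm behind it; z points along the fingers, y is the direction in which the jaws open and shut (so a half turn about z gives the same grasp; the last joint's range is limited). The gripper opens to 87 mm and grips with 3 to 60 N. Pads are 19 mm wide; open, the fingers measure 117 mm over their backs; the gripper's body (75 mm by 190 mm) begins 51 mm behind the grasp point.
Start: joints at [72.428, 18.392, -4.016, 83.108, 1.295, 78.541, -3.26], TCP at [0.205, -0.617, 0.223] pointing down, gripper open.
Joint ranges: [-163.93, 163.93], [-17.29, 119.83], [-79.2, 71.16], [3.27, 140.29], [-89.18, 269.18], [5.43, 117.66], [-154.24, 154.24]. Speed limits (degrees/s): [147.25, 147.25, 180, 180, 180, 180, 180].

INTERFACE

Orientations are given as [roll, pitch, yaw] about the fixed x, y, z axes, in that order (R = Rz(yaw) Ry(pitch) Rx(roll)).
In Python, from cell import * gives the robot as it stands.
- The arm moves only by the tool arm_command, never from a script. Its argument "targets" is a list that holds one entry, the list of rows, each a list of 7 numbers: the shift along the tool's x, y, z in m, then the turn, a rotation vector about the tool's x, y, z in degrees, then the gripper's target within -1 to 1 (shut at 1, half-way at 0, fully open at -1). In form: [[[tx, ty, tz, rx, ry, rz, claw], ...]]. A call has 1 to 10 rows; each row is the pose to reach, as a shift and turn from the pose commanded when the call began, along the tool's axes at that moment; what a row does not reach only later rows make up. A row lasts 1/10 s, in which the tool goes at most 50 mm and 8.59 degrees, less where a joint would pass 70% of its speed; a pose out of reach is approached as far as the arm can. A call with a gripper value outside its range is refused whole. The fingers move at their own pace and stop on an object; "newtons" is the grip in N (left out, the last holds). Time passes only in rows, so rows that repeat a pose let the fingers close. It gives the time, the measured TCP pose, the force and the opening at its end, in the units of the state.
- get_obs(): the state, without advancing time (a new reading comes with each control period).
- read_camera(name): name is "scene" or "top" or "wrist"; returns a dict with "img" (480x640x3 uint8, red, green, blue), "z_map" (480x640 float32, m along the optical axis (not along the pixel's ray), 0 where there is no reading), "K" (3x3 intrinsics, pixels), "origin" and "attitude" of the camera in the world. Camera axes: x right, y down, z forward; pixel columns grow to the right and rows downward; lengths in m; the calibration is good to about 2 mm. The wrist camera is an equidistant fisheye: a pixel r from the principal point sees the ray r / f radians off the axis. A picture is of the moment at which its call begins.
- sign_off(): hands the job in, once; it reports no verdict.
Trained networks look in the newest picture that a camera, given by its name, has taken for a name from the list of things; names that differ only in an ending like _2 or _b are one class to them, and where a whole thing is asked for, a point or a joint stands for the part that bears it (a point fixed in the world has none). Each returns a list of dicts, best first, with "conf" (0 to 1); they miss things now and then, are a little off and sometimes report something else, mostly with a low value. They report only what shows in the picture. A call takes as long as a camera call. They do not tell look-alikes from the thing itself.
- search_frame(thing, camera): "position" ([column, row] in pixels, amid what is visible of it).
The state is a dict: "time_s": time; "qpos": joint angles; "joint_velocities": joint speeds; "effort": joint torques, N m; "tool_pos": TCP position; "tool_rot": TCP orientation; "force": force on the tool from outside, world axes, zero at the start; "wrist_torque": the same for the moment, N m; "grip_width": finger opening in m.
Only numpy, scipy, OpenCV 4.12 (cv2) and the standard library are available. Lean on these libraries where they do the work, as an engineer would, in place of code of your own. Each camera call takes 0.05 s, during which the arm holds its last target.

## Working session

There is one attempt and no reset: what is moved stays moved. The work goes in short steps, Python scripts to look and compute and a tool call to move; the robot and the scene stay as the last step left them, time stands still between calls to the robot, and variables do not carry over. Pictures are saved under pics/ and viewed, and the job is handed in when it is done.

Besides the shell and the picture viewer there is one more tool, called after "Call:" by a JSON object that holds its "method" and its "body". arm_command: Moves the arm, as the interface text tells. Its arguments: {"type":"object","properties":{"targets":{"type":"array","items":{"type":"array","items":{"type":"array","items":{"type":"number"}}}},"newtons":{"type":"number"}},"required":["targets"]}

```bash
ls; mkdir -p pics; python3 - <<'E'
from cell import *
import cv2, numpy as np
o=get_obs(); print(o)
for n in ["scene","top","wrist"]:
    c=read_camera(n); cv2.imwrite(f"pics/{n}0.png",c["img"][:,:,::-1]); print(n,c["K"],c["origin"],c["attitude"])
    np.savez(f"{n}0.npz",**{k:np.array(v) for k,v in c.items()})
    for t in ["red_cup","yellow_cup","blue_cup","green_cup","red_saucer","yellow_saucer","blue_saucer","green_saucer","milk_jug","honey_jar"]:
        print(t,[(np.round(d["position"]).tolist(),round(d["conf"],2)) for d in search_frame(t,n)])
E
```

```text
pics
{'time_s': 0.0, 'qpos': array([72.43002479, 18.44012294, -4.01747656, 83.17481745,  1.29555437,
       78.53855687, -3.26188551]), 'joint_velocities': array([ 0.0408713 ,  0.02954588, -0.00064718,  0.06320353,  0.0118469 ,
       -0.00427703,  0.07271862]), 'effort': array([-5.63802660e-04, -4.91289818e+01, -4.04384863e-01, -3.12525916e+01,
       -6.38285000e-02,  4.36381018e-02,  1.84329087e-04]), 'tool_pos': array([ 0.20473208, -0.61634613,  0.22145045]), 'tool_rot': array([-1.79891782e+02,  5.54760759e-03,  1.83797992e+01]), 'force': array([ 0.44034136,  0.54967164, -0.24589469]), 'wrist_torque': array([0.01040425, 0.01287635, 0.04106786]), 'grip_width': 0.08697365513717827}
scene [[473.35546497   0.         316.01928058]
 [  0.         473.35546497 243.28048818]
 [  0.           0.           1.        ]] [1.09949484 0.51669046 0.6184045 ] [-128.49661139    1.1785019   137.87923698]
red_cup [([335.0, 188.0], 0.71), ([387.0, 220.0], 0.67)]
yellow_cup [([391.0, 298.0], 0.95), ([296.0, 333.0], 0.91), ([378.0, 407.0], 0.89)]
blue_cup [([534.0, 299.0], 0.72)]
green_cup [([280.0, 
[... 578 characters left out ...]
 0.62)]
blue_cup [([174.0, 297.0], 0.95), ([312.0, 302.0], 0.34)]
green_cup [([461.0, 317.0], 0.61)]
red_saucer [([192.0, 224.0], 0.93), ([462.0, 319.0], 0.3)]
yellow_saucer [([452.0, 244.0], 0.83)]
blue_saucer [([248.0, 292.0], 0.57)]
green_saucer [([317.0, 233.0], 0.61)]
milk_jug [([383.0, 309.0], 0.97)]
honey_jar [([389.0, 229.0], 0.82)]
wrist [[371.64829954   0.         318.69333892]
 [  0.         371.64829954 236.84192412]
 [  0.           0.           1.        ]] [ 0.2839135  -0.59155742  0.38588167] [ 1.62621384e+02  2.12505323e-02 -7.16969185e+01]
red_cup []
yellow_cup []
blue_cup []
green_cup []
red_saucer []
yellow_saucer []
blue_saucer []
green_saucer []
milk_jug []
honey_jar []
```

View pics/top0.png

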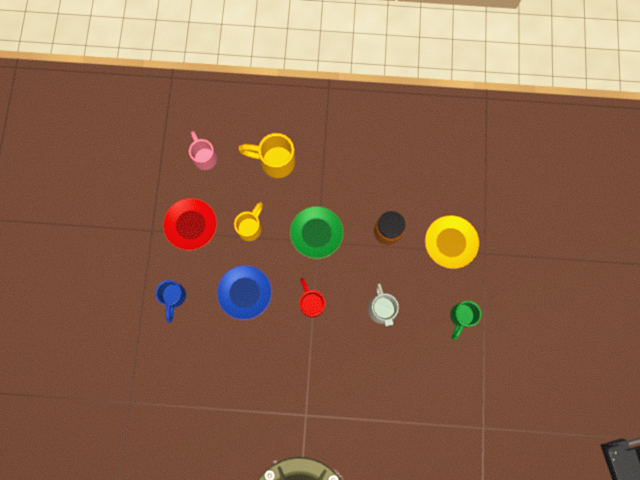

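View pics/scene0.png

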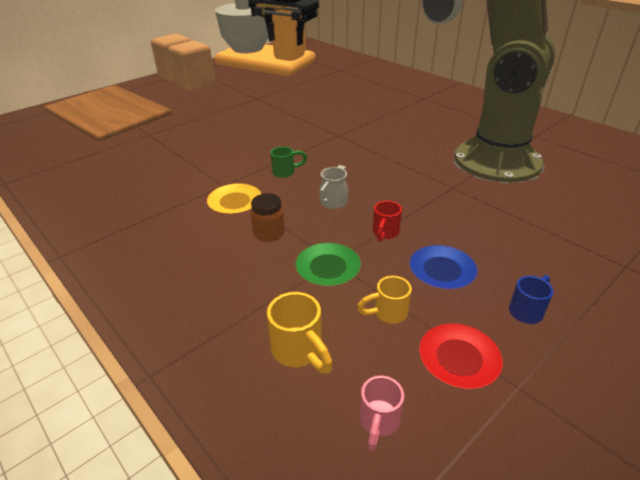

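```bash
cat > h.py <<'E'
import numpy as np, cv2
from scipy.spatial.transform import Rotation as R
from scipy.optimize import least_squares
def cloud(c):
    K=c["K"];z=c["z_map"];v,u=np.mgrid[0:480,0:640]
    P=np.stack([(u-K[0,2])/K[0,0]*z,(v-K[1,2])/K[1,1]*z,z],-1)
    A=R.from_euler('xyz',c["attitude"],degrees=True).as_matrix()
    return P@A.T+c["origin"]
def masks(img):
    hsv=cv2.cvtColor(np.ascontiguousarray(img),cv2.COLOR_RGB2HSV);h,s,v=hsv[...,0].astype(int),hsv[...,1],hsv[...,2]
    ok=(s>190)&(v>50)
    return {"red":ok&((h<4)|(h>176))&(v>110),"yellow":ok&(h>18)&(h<30)&(v>120),"blue":ok&(h>105)&(h<130),"green":ok&(h>50)&(h<80)}
def fitc(p,r=None):
    f=lambda q:np.hypot(p[:,0]-q[0],p[:,1]-q[1])-(r if r else q[2])
    s=least_squares(f,[*p[:,:2].mean(0),.03][:2 if r else 3],loss='soft_l1',f_scale=.002)
    return s.x
def measure(c):
    W=cloud(c);M=masks(c["img"]);out={}
    for col,m in M.items():
        n,l,st,ce=cv2.connectedComponentsWithStats(m.astype(np.uint8))
        for i in range(1,n):
            if st[i,4]<150: continue
            g=(l==i)&(c["z_map"]>0); p=W[g]; 
            hull=cv2.convexHull(np.argwhere(l==i).astype(np.int32))
            out[(col,i)]=(ce[i],st[i],p)
    return out
E
python3 - <<'E'
from h import *
for n in ["top","scene"]:
    c=dict(np.load(n+"0.npz")); 
    for k,(ce,st,p) in measure(c).items():
        zm=np.percentile(p[:,2],[1,50,98])
        q=p[p[:,2]>0.056] if zm[2]>.03 else p
        print(n,k,ce.round(),st[4],"z",zm.round(4),"cen",((np.percentile(q[:,:2],1,0)+np.percentile(q[:,:2],99,0))/2).round(4),"ext",np.ptp(q[:,:2],axis=0).round(3),"rimN",len(q))
E
```

```text
top ('red', 1) [189. 224.] 2129 z [0.0001 0.0084 0.0171] cen [0.6213 0.3093] ext [0.129 0.132] rimN 2118
top ('red', 2) [311. 301.] 604 z [0.0001 0.0104 0.0651] cen [0.4534 0.0042] ext [0.069 0.057] rimN 143
top ('yellow', 1) [272. 154.] 1554 z [0.0015 0.0426 0.0903] cen [0.7922 0.1357] ext [0.082 0.132] rimN 638
top ('yellow', 2) [249. 223.] 704 z [-0.0001  0.0256  0.0641] cen [0.6252 0.1678] ext [0.074 0.056] rimN 138
top ('yellow', 3) [452. 242.] 2227 z [-0.0005  0.0079  0.0173] cen [ 0.6221 -0.3179] ext [0.132 0.132] rimN 2224
top ('blue', 2) [247. 299.] 965 z [0.0001 0.0089 0.017 ] cen [0.466  0.1646] ext [0.12 0.12] rimN 962
top ('blue', 4) [170. 296.] 498 z [-0.0005  0.0176  0.0626] cen [0.4462 0.3273] ext [0.06  0.056] rimN 55
top ('green', 1) [318. 239.] 890 z [0.0009 0.0088 0.0168] cen [0.6165 0.0057] ext [0.112 0.122] rimN 887
scene ('red', 1) [387. 219.] 890 z [0.0021 0.0426 0.0599] cen [0.4502 0.0045] ext [0.059 0.058] rimN 147
scene ('red', 2) [460. 357.] 3900 z [0.002  0.0059 0.0131] cen [0.62   0.3073] ext [0.132 0.132] rimN 3886
scene ('yellow', 1) [233. 199.] 885 z [0.0018 0.0058 0.0132] cen [ 0.6209 -0.3186] ext [0.126 0.214] rimN 882
scene ('yellow', 2) [388. 299.] 1041 z [0.0042 0.0395 0.06  ] cen [0.6208 0.1672] ext [0.059 0.057] rimN 177
scene ('yellow', 6) [297. 331.] 3041 z [0.0057 0.0574 0.0863] cen [0.7961 0.1377] ext [0.083 0.131] rimN 1554
```

```bash
cat >> h.py <<'E'
def cupfit(c,g,r=.03):
    W=cloud(c).reshape(-1,3);W=W[c["z_map"].ravel()>0]
    d=np.hypot(W[:,0]-g[0],W[:,1]-g[1])
    off=0.004 if c.get("top") else 0
    a=W[(d<.045)&(W[:,2]>.0575+off)&(W[:,2]<.068)]
    x=fitc(a,.027)  # mid-wall radius
    x=np.array(x)
    w=W[(np.hypot(W[:,0]-x[0],W[:,1]-x[1])>.037)&(d<.075)&(W[:,2]>.02)&(W[:,2]<.062)]
    hd=np.degrees(np.arctan2(*(w[:,:2].mean(0)-x)[::-1])) if len(w)>5 else None
    return x.round(4),len(a),a[:,2].max().round(4),hd,len(w)
def saucfit(c,g):
    W=cloud(c).reshape(-1,3);W=W[c["z_map"].ravel()>0]
    d=np.hypot(W[:,0]-g[0],W[:,1]-g[1])
    a=W[(d<.085)&(W[:,2]>.009)&(W[:,2]<.025)]
    return a[:,:2].mean(0).round(4),fitc(a).round(4),len(a)
G={"red":(.452,.004),"yellow":(.622,.1675),"blue":(.446,.327),"green":(.44,-.33)}
S={"red":(.621,.308),"yellow":(.622,-.318),"blue":(.466,.165),"green":(.617,.006)}
E
python3 - <<'E'
from h import *
for n in ["top","scene"]:
    c=dict(np.load(n+"0.npz")); c["top"]=n=="top"
    for k in G: print(n,k,"cup",cupfit(c,G[k]),"sauc",saucfit(c,S[k]))
    W=cloud(c);print(W[280:285,560:570,2].mean(), W[400,230])
    for b in [(.63,-.16),(.44,-.15)]:
        p=W.reshape(-1,3);p=p[(np.hypot(p[:,0]-b[0],p[:,1]-b[1])<.08)&(p[:,2]>.07)&(p[:,2]<.1)];print(b,p[:,:2].mean(0),np.ptp(p,axis=0))
E
```

```text
top red cup (array([0.4484, 0.0037]), 56, np.float64(0.0667), np.float64(27.085168708554068), 52) sauc (array([0.6228, 0.3095]), array([0.6201, 0.3092, 0.0548]), 953)
top yellow cup (array([0.6191, 0.1672]), 54, np.float64(0.0672), np.float64(-24.88848644866998), 64) sauc (array([ 0.6227, -0.3184]), array([ 0.6206, -0.3174,  0.0552]), 907)
top blue cup (array([0.4489, 0.3279]), 49, np.float64(0.0679), np.float64(-176.8069466807878), 76) sauc (array([0.4667, 0.1647]), array([0.4668, 0.1642, 0.055 ]), 977)
top green cup (array([ 0.4487, -0.3466]), 42, np.float64(0.0674), np.float64(154.94294466517036), 69) sauc (array([0.6229, 0.0056]), array([0.6214, 0.0058, 0.0552]), 907)
0.0005626185671551376 [0.22164358 0.17336839 0.00552982]
(0.63, -0.16) [ 0.63554267 -0.16322685] [0.06163166 0.06145613 0.02127917]
(0.44, -0.15) [ 0.4433261  -0.16148707] [0.08590327 0.05816878 0.01139871]
scene red cup (array([0.4498, 0.0038]), 114, np.float64(0.0623), np.float64(27.203729516561797), 97) sauc (array([0.6171, 0.3086]), array([0.6204, 0.308 , 0.059 ]), 1081)
scene yellow cup (array([0.6208, 0.1675]), 187, np.float64(0.0622), np.float64(-22.337068915794323), 152) sauc (array([ 0.6186, -0.3376]), array([ 0.6214, -0.3169,  0.0586]), 299)
scene blue cup (array([0.4499, 0.3285]), 188, np.float64(0.0612), np.float64(-178.67935627905322), 38) sauc (array([0.4588, 0.161 ]), array([0.467 , 0.1636, 0.059 ]), 579)
scene green cup (array([ 0.4509, -0.3457]), 68, np.float64(0.0623), np.float64(154.58620862731328), 65) sauc (array([ 6.173e-01, -3.000e-04]), array([0.6221, 0.0053, 0.0589]), 592)
-0.0007143332901716226 [9.31586692e-01 1.21240978e-01 4.72559497e-04]
(0.63, -0.16) [ 0.64208796 -0.15773275] [0.06186483 0.06382162 0.01614525]
(0.44, -0.15) [ 0.44427115 -0.16147825] [0.06826743 0.06236063 0.00754549]
```

Things that could be taken for the yellow cup, in the scene picture, are the small yellow cup at (391,298), the big yellow mug at (296,333) and the pink cup at (378,407). Pink is excluded and the smaller yellow is meant, so I choose (391,298), which is (248,226) in the top picture. The red, blue and green cups each appear once, and the saucers are unambiguous. I'll check the choice in one crop.

```bash
cat >> h.py <<'E'
def delta(pos,yaw,ob):
    A=R.from_euler('xyz',ob["tool_rot"],degrees=True)
    B=R.from_euler('xyz',[180,0,yaw],degrees=True)
    t=A.inv().apply(np.array(pos)-ob["tool_pos"]); r=np.degrees((A.inv()*B).as_rotvec())
    print("pos",ob["tool_pos"].round(4),"rot",ob["tool_rot"].round(2),"q",ob["qpos"].round(0),"t",round(float(ob["time_s"]),2),"w",round(float(ob["grip_width"]),4),"F",ob["force"].round(1))
    print("DELTA",t.round(4),r.round(2))
E
cat > d.py <<'E'
import sys
from h import *
from cell import *
a=[float(x) for x in sys.argv[1:]]
delta(a[:3],a[3],get_obs())
E
python3 - <<'E'
import cv2
i=cv2.imread("pics/scene0.png")[230:450,240:520];cv2.imwrite("pics/crop1.png",cv2.resize(i,None,fx=2.5,fy=2.5))
E
python3 d.py .4505 -.346 .15 -25
```

```text
pos [ 0.2049 -0.6169  0.2226] rot [180.     0.    18.38] q [72. 18. -4. 83.  1. 79. -3.] t 1.65 w 0.087 F [ 0.1 -1.4  0.2]
DELTA [ 0.3185 -0.1796  0.0725] [ 0.    0.   43.38]
```

View pics/crop1.png

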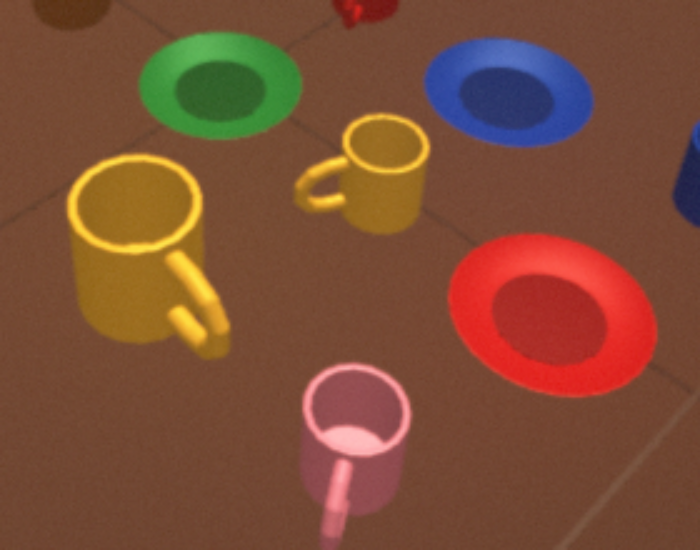

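The crop shows the small yellow cup at about (385,170), with the bigger mug at (140,250) and the pink cup at (355,440). The choice holds, and I'll start with the green cup.

Call:
{"method": "arm_command", "body": {"targets": [[[0.04,-0.022,0.009,0,0,5,-1],[0.08,-0.045,0.018,0,0,11,-1],[0.12,-0.067,0.027,0,0,17,-1],[0.16,-0.09,0.036,0,0,23,-1],[0.2,-0.112,0.045,0,0,29,-1],[0.24,-0.135,0.054,0,0,35,-1],[0.28,-0.157,0.063,0,0,40,-1],[0.31,-0.175,0.071,0,0,43.4,-1],[0.3185,-0.18,0.0725,0,0,43.4,-1],[0.3185,-0.18,0.0725,0,0,43.4,-1]]], "newtons": 20}}

```text
time_s: 2.65
tool_pos: [0.4516, -0.3438, 0.1499]
tool_rot: [-180.0, 0.0, -24.8]
force: [-0.1, -0.9, 0.6]
grip_width: 0.0873
```

```bash
python3 d.py .4505 -.346 .030 -25; python3 - <<'E'
from cell import *
import cv2
c=read_camera("wrist");cv2.imwrite("pics/w1.png",c["img"][:,:,::-1])
E
```

```text
pos [ 0.4516 -0.3438  0.1499] rot [-1.7998e+02  2.0000e-02 -2.4750e+01] q [ 46.  12. -13. 100.   3.  68. -82.] t 2.65 w 0.0873 F [-0.1 -0.9  0.6]
DELTA [-1.000e-04  2.500e-03  1.199e-01] [-0.02  0.02  0.25]
```

View pics/w1.png

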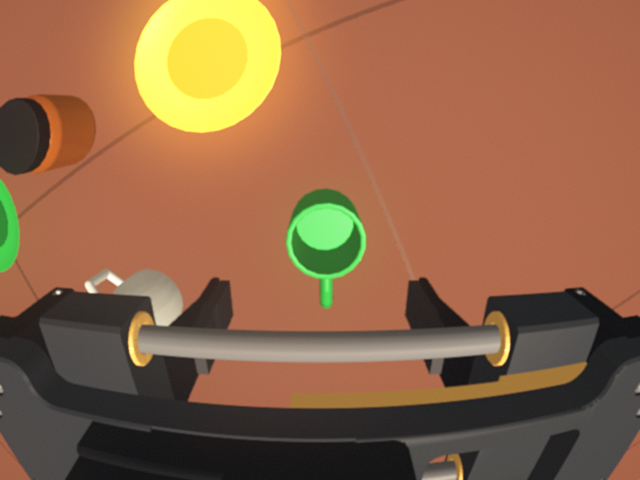

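The wrist view shows the green cup at (326,240), centred between the fingers (centre column about 319), with its handle toward the gripper. Descending now.

Call:
{"method": "arm_command", "body": {"targets": [[[0,0.001,0.02,0,0,0,-1],[0,0.0015,0.045,0,0,0,-1],[0,0.002,0.07,0,0,0,-1],[0,0.002,0.095,0,0,0,-1],[0,0.002,0.11,0,0,0,-1],[0,0.002,0.118,0,0,0,-1],[0,0.002,0.12,0,0,0,-1],[0,0.002,0.12,0,0,0,-1]]]}}

```text
time_s: 3.5
tool_pos: [0.4498, -0.3482, 0.0308]
tool_rot: [180.0, -0.1, -25.0]
force: [-0.5, 0.4, 0.5]
grip_width: 0.0871
```

Call:
{"method": "arm_command", "body": {"targets": [[[0,0,0,0,0,0,1],[0,0,0,0,0,0,1],[0,0,0,0,0,0,1],[0,0,0,0,0,0,1],[0,0,0,0,0,0,1],[0,0,0,0,0,0,1],[0,0,0,0,0,0,1]]]}}

```text
time_s: 4.2
tool_pos: [0.4496, -0.3476, 0.0303]
tool_rot: [180.0, -0.0, -25.0]
force: [-0.6, 0.2, 2.0]
grip_width: 0.0562
```

```bash
python3 d.py .4505 -.346 .030 -25; 
```

```text
pos [ 0.4496 -0.3476  0.0303] rot [ 1.7998e+02 -2.0000e-02 -2.5020e+01] q [ 46.  19. -12. 106.   5.  55. -84.] t 4.2 w 0.0562 F [-0.6  0.2  2. ]
DELTA [ 0.0001 -0.0018  0.0003] [ 0.02 -0.02 -0.02]
```

Call:
{"method": "arm_command", "body": {"targets": [[[0,0,-0.01,0,0,0,1],[0,0,-0.03,0,0,0,1],[0,0,-0.055,0,0,0,1],[0,0,-0.08,0,0,0,1],[0,0,-0.1,0,0,0,1],[0,0,-0.115,0,0,0,1],[0,0,-0.12,0,0,0,1]]]}}

```text
time_s: 4.9
tool_pos: [0.4503, -0.3479, 0.152]
tool_rot: [180.0, -0.2, -25.0]
force: [0.9, 0.0, -1.5]
grip_width: 0.0567
```

Call:
{"method": "arm_command", "body": {"targets": [[[0,-0.015,0,0,0,0,1],[0.001,-0.045,0,0,0,0,1],[0.002,-0.085,0,0,0,0,1],[0.003,-0.13,0,0,0,0,1],[0.004,-0.175,0,0,0,0,1],[0.005,-0.22,0,0,0,0,1],[0.006,-0.265,0,0,0,0,1],[0.0065,-0.31,0,0,0,0,1],[0.0067,-0.35,0,0,0,0,1],[0.0067,-0.377,0,0,0,0,1]]]}}

```text
time_s: 5.9
tool_pos: [0.6147, -0.0027, 0.1484]
tool_rot: [-179.9, 0.2, -24.7]
force: [0.6, 0.5, -2.3]
grip_width: 0.0569
```

Call:
{"method": "arm_command", "body": {"targets": [[[0,-0.013,0,0,0,0,1],[0,-0.0157,0,0,0,0,1],[0,-0.0157,0,0,0,0,1],[0,-0.0157,0,0,0,0,1]]]}}

```text
time_s: 6.3
tool_pos: [0.6211, 0.0031, 0.1496]
tool_rot: [179.9, 0.0, -25.2]
force: [0.5, 0.3, -2.7]
grip_width: 0.0563
```

```bash
python3 d.py .6217 .0056 .036 -25; python3 - <<'E'
from cell import *
import cv2
from h import *
c=read_camera("scene");cv2.imwrite("pics/s2.png",c["img"][:,:,::-1])
W=cloud(c).reshape(-1,3); 
hsv=cv2.cvtColor(c["img"],cv2.COLOR_RGB2HSV)
g=((hsv[...,0]>50)&(hsv[...,0]<80)&(hsv[...,1]>150)).ravel()
p=W[g&(W[:,2]>.05)];print(np.percentile(p,[1,99],axis=0).round(4),len(p))
E
```

```text
pos [0.6211 0.0031 0.1496] rot [ 1.799e+02  2.000e-02 -2.519e+01] q [  18.   19.  -26.   92.    9.   71. -124.] t 6.3 w 0.0563 F [ 0.5  0.3 -2.7]
DELTA [-0.0005 -0.0027  0.1136] [ 0.1   0.02 -0.19]
[[ 0.5688 -0.0225  0.1232]
 [ 0.6508  0.0332  0.1796]] 162
```

View pics/s2.png

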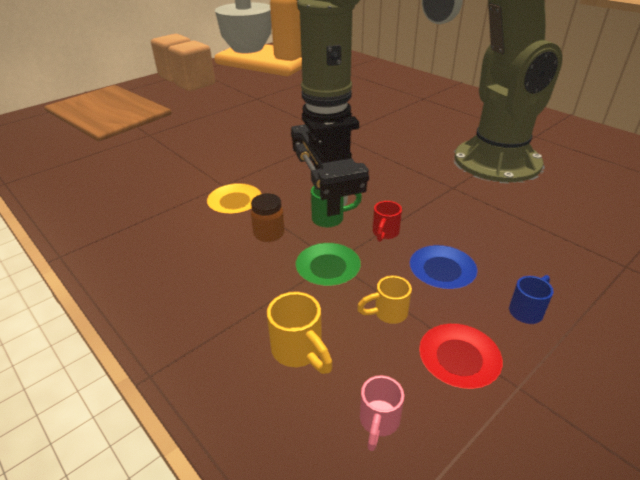

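The green cup is held upright at (328,205), and the green saucer is at (328,265). Lowering.

Call:
{"method": "arm_command", "body": {"targets": [[[0,-0.001,0.02,0,0,0,1],[0,-0.002,0.045,0,0,0,1],[0,-0.002,0.07,0,0,0,1],[0,-0.002,0.09,0,0,0,1],[0,-0.002,0.1,0,0,0,1],[0,-0.002,0.107,0,0,0,1],[0,-0.002,0.111,0,0,0,1],[0,-0.002,0.113,0,0,0,1],[0,-0.002,0.113,0,0,0,1],[0,-0.002,0.113,0,0,0,1]]]}}

```text
time_s: 7.35
tool_pos: [0.6231, 0.0075, 0.0378]
tool_rot: [-180.0, -0.1, -25.0]
force: [-0.1, -0.4, -2.2]
grip_width: 0.0566
```

```bash
python3 d.py .6217 .0056 .036 -25
```

```text
pos [0.6231 0.0075 0.0378] rot [-1.7998e+02 -7.0000e-02 -2.5020e+01] q [  17.   26.  -25.   98.   12.   59. -127.] t 7.35 w 0.0566 F [-0.1 -0.4 -2.2]
DELTA [-0.0005  0.0023  0.0018] [-0.02 -0.07 -0.02]
```

Call:
{"method": "arm_command", "body": {"targets": [[[0,0.0015,0.001,0,0,0,1],[0,0.0015,0.002,0,0,0,1],[0,0.0015,0.0025,0,0,0,1],[0,0.0015,0.0025,0,0,0,1]]]}}

```text
time_s: 7.75
tool_pos: [0.6222, 0.0057, 0.0353]
tool_rot: [180.0, -0.0, -25.0]
force: [-2.7, -0.7, 4.3]
grip_width: 0.0564
```

Call:
{"method": "arm_command", "body": {"targets": [[[0,0,0,0,0,0,-0.2],[0,0,0,0,0,0,-1],[0,0,0,0,0,0,-1],[0,0,0,0,0,0,-1],[0,0,0,0,0,0,-1],[0,0,0,0,0,0,-1]]]}}

```text
time_s: 8.35
tool_pos: [0.6219, 0.0061, 0.0343]
tool_rot: [180.0, 0.0, -25.0]
force: [0.1, 0.9, 0.0]
grip_width: 0.0844
```

Call:
{"method": "arm_command", "body": {"targets": [[[0,0,-0.01,0,0,0,-1],[0,0,-0.035,0,0,0,-1],[0,0,-0.07,0,0,0,-1],[0,0,-0.1,0,0,0,-1],[0,0,-0.115,0,0,0,-1],[0,0,-0.115,0,0,0,-1],[0,0,-0.115,0,0,0,-1]]]}}

```text
time_s: 9.05
tool_pos: [0.6214, 0.0059, 0.1487]
tool_rot: [180.0, 0.1, -25.0]
force: [-0.7, -0.6, -0.2]
grip_width: 0.0869
```

```bash
python3 d.py .4495 .0038 .15 27; python3 - <<'E'
from cell import *
import cv2
from h import *
c=read_camera("wrist");cv2.imwrite("pics/w3.png",c["img"][:,:,::-1])
c=read_camera("scene");cv2.imwrite("pics/s3.png",c["img"][:,:,::-1])
print(cupfit(c,(.6217,.0056)),saucfit(c,S["green"]))
E
```

```text
pos [0.6214 0.0059 0.1487] rot [ 1.7996e+02  5.0000e-02 -2.5020e+01] q [  18.   20.  -26.   92.    9.   71. -125.] t 9.05 w 0.0869 F [-0.7 -0.6 -0.2]
DELTA [-0.1549  0.0746 -0.0011] [ 2.000e-02  7.000e-02 -5.202e+01]
(array([0.6231, 0.0074]), 285, np.float64(0.0671), np.float64(154.4985427974422), 136) (array([0.6281, 0.0141]), array([ 6.193e-01, -6.000e-04,  5.500e-02]), 681)
```

View pics/w3.png

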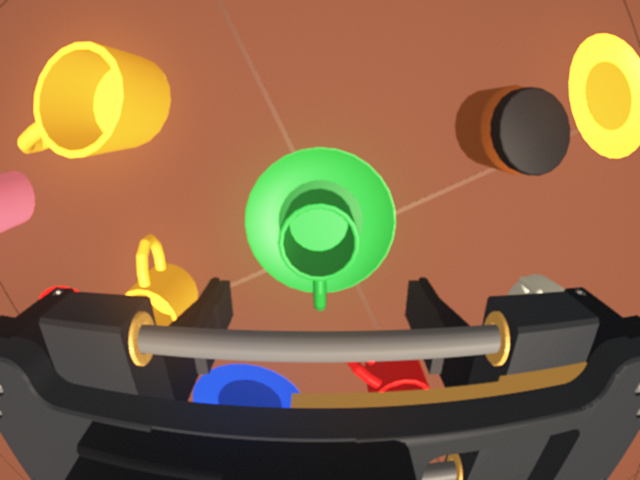

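View pics/s3.png

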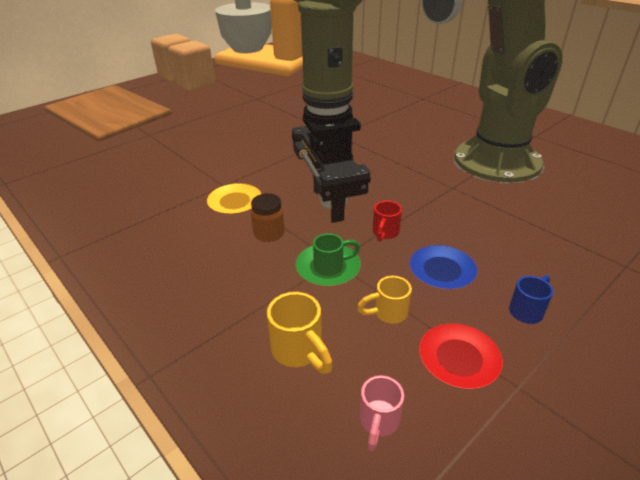

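The green cup stands in its saucer, scene pixel (328,255), about 2 mm off centre. Next is the red cup.

Call:
{"method": "arm_command", "body": {"targets": [[[-0.015,0.007,0,0,0,-6,-1],[-0.04,0.019,0,0,0,-13,-1],[-0.065,0.031,0,0,0,-21,-1],[-0.09,0.043,0,0,0,-29,-1],[-0.115,0.055,0,0,0,-37,-1],[-0.138,0.066,0,0,0,-45,-1],[-0.152,0.073,0,0,0,-51,-1],[-0.155,0.0746,0,0,0,-52,-1],[-0.155,0.0746,0,0,0,-52,-1],[-0.155,0.0746,0,0,0,-52,-1]]]}}

```text
time_s: 10.15
tool_pos: [0.4506, 0.0041, 0.1493]
tool_rot: [-180.0, -0.0, 26.9]
force: [0.0, -0.0, -0.2]
grip_width: 0.0869
```

```bash
python3 d.py .4495 .0038 .030 27
```

```text
pos [0.4506 0.0041 0.1493] rot [-1.7998e+02 -1.0000e-02  2.6880e+01] q [ 28.  -2. -31. 115.  -1.  67. -66.] t 10.15 w 0.0869 F [ 0.  -0.  -0.2]
DELTA [-0.0011 -0.0002  0.1193] [-0.02 -0.01 -0.12]
```

Call:
{"method": "arm_command", "body": {"targets": [[[-0.001,0,0.02,0,0,0,-1],[-0.001,0,0.045,0,0,0,-1],[-0.001,0,0.07,0,0,0,-1],[-0.001,0,0.095,0,0,0,-1],[-0.001,0,0.11,0,0,0,-1],[-0.001,0,0.117,0,0,0,-1],[-0.001,0,0.119,0,0,0,-1],[-0.001,0,0.119,0,0,0,-1]]]}}

```text
time_s: 10.95
tool_pos: [0.4497, 0.0037, 0.0308]
tool_rot: [-180.0, -0.0, 27.0]
force: [-0.3, 0.4, 0.7]
grip_width: 0.0871
```

Call:
{"method": "arm_command", "body": {"targets": [[[0,0,0,0,0,0,1],[0,0,0,0,0,0,1],[0,0,0,0,0,0,1],[0,0,0,0,0,0,1],[0,0,0,0,0,0,1],[0,0,0,0,0,0,1],[0,0,0,0,0,0,1]]]}}

```text
time_s: 11.65
tool_pos: [0.4492, 0.0034, 0.0307]
tool_rot: [180.0, -0.0, 27.0]
force: [-1.0, 0.2, 2.1]
grip_width: 0.0562
```

Call:
{"method": "arm_command", "body": {"targets": [[[0,0,-0.01,0,0,0,1],[0,0,-0.03,0,0,0,1],[0,0,-0.055,0,0,0,1],[0,0,-0.08,0,0,0,1],[0,0,-0.1,0,0,0,1],[0,0,-0.115,0,0,0,1],[0,0,-0.12,0,0,0,1],[0,0,-0.12,0,0,0,1]]]}}

```text
time_s: 12.45
tool_pos: [0.4493, 0.0035, 0.1511]
tool_rot: [179.9, -0.1, 27.0]
force: [-0.5, -0.5, -2.0]
grip_width: 0.0562
```

```bash
python3 d.py .620 .3086 .15 27
```

```text
pos [0.4493 0.0035 0.1511] rot [ 1.7995e+02 -5.0000e-02  2.6980e+01] q [ 29.  -2. -32. 115.  -1.  67. -65.] t 12.45 w 0.0562 F [-0.5 -0.5 -2. ]
DELTA [ 0.2905 -0.1945  0.0012] [ 0.05 -0.05 -0.02]
```

Call:
{"method": "arm_command", "body": {"targets": [[[0.012,-0.008,0,0,0,0,1],[0.037,-0.025,0,0,0,0,1],[0.07,-0.047,0,0,0,0,1],[0.107,-0.072,0,0,0,0,1],[0.144,-0.096,0,0,0,0,1],[0.18,-0.12,0,0,0,0,1],[0.215,-0.144,0,0,0,0,1],[0.25,-0.167,0,0,0,0,1],[0.275,-0.184,0,0,0,0,1],[0.287,-0.192,0,0,0,0,1]]]}}

```text
time_s: 13.45
tool_pos: [0.6168, 0.3083, 0.148]
tool_rot: [-179.8, 0.1, 27.2]
force: [-0.3, -0.4, -1.7]
grip_width: 0.0564
```

Call:
{"method": "arm_command", "body": {"targets": [[[0.003,-0.002,0,0,0,0,1],[0.0035,-0.0025,0,0,0,0,1],[0.0035,-0.0025,0,0,0,0,1],[0.0035,-0.0025,0,0,0,0,1]]]}}

```text
time_s: 13.85
tool_pos: [0.6197, 0.3071, 0.1504]
tool_rot: [179.9, 0.0, 26.9]
force: [0.0, -0.0, -0.9]
grip_width: 0.0563
```

```bash
python3 d.py .620 .3086 .036 27
```

```text
pos [0.6197 0.3071 0.1504] rot [1.7994e+02 3.0000e-02 2.6900e+01] q [  -1.   31.  -39.   81.   19.   75. -104.] t 13.85 w 0.0563 F [ 0.  -0.  -0.9]
DELTA [ 0.001  -0.0014  0.1144] [ 0.06  0.03 -0.1 ]
```

Call:
{"method": "arm_command", "body": {"targets": [[[0.0005,0,0.02,0,0,0,1],[0.0005,-0.0005,0.045,0,0,0,1],[0.0005,-0.0005,0.07,0,0,0,1],[0.0005,-0.0005,0.09,0,0,0,1],[0.0005,-0.0005,0.1,0,0,0,1],[0.0005,-0.0005,0.107,0,0,0,1],[0.0005,-0.0005,0.111,0,0,0,1],[0.0005,-0.0005,0.113,0,0,0,1],[0.0005,-0.0005,0.113,0,0,0,1],[0.0005,-0.0005,0.113,0,0,0,1]]]}}

```text
time_s: 14.85
tool_pos: [0.6203, 0.3097, 0.0383]
tool_rot: [180.0, -0.1, 27.0]
force: [-0.3, -0.2, -1.4]
grip_width: 0.0562
```

```bash
python3 d.py .620 .3086 .036 27
```

```text
pos [0.6203 0.3097 0.0383] rot [ 1.7999e+02 -7.0000e-02  2.6980e+01] q [  -2.   36.  -37.   86.   23.   65. -107.] t 14.85 w 0.0562 F [-0.3 -0.2 -1.4]
DELTA [-0.0008  0.0008  0.0023] [ 0.01 -0.07 -0.02]
```

Call:
{"method": "arm_command", "body": {"targets": [[[-0.0005,0.0005,0.001,0,0,0,1],[-0.0005,0.0005,0.002,0,0,0,1],[-0.0005,0.0005,0.0025,0,0,0,1],[-0.0005,0.0005,0.0025,0,0,0,1]]]}}

```text
time_s: 15.25
tool_pos: [0.62, 0.3087, 0.0359]
tool_rot: [180.0, -0.0, 27.0]
force: [-2.1, -0.5, 4.1]
grip_width: 0.0563
```

Call:
{"method": "arm_command", "body": {"targets": [[[0,0,0,0,0,0,-0.2],[0,0,0,0,0,0,-1],[0,0,0,0,0,0,-1],[0,0,0,0,0,0,-1],[0,0,0,0,0,0,-1],[0,0,0,0,0,0,-1]]]}}

```text
time_s: 15.85
tool_pos: [0.6196, 0.3087, 0.0348]
tool_rot: [-180.0, 0.0, 27.0]
force: [0.2, -0.3, -0.6]
grip_width: 0.0848
```

Call:
{"method": "arm_command", "body": {"targets": [[[0,0,-0.01,0,0,0,-1],[0,0,-0.035,0,0,0,-1],[0,0,-0.07,0,0,0,-1],[0,0,-0.1,0,0,0,-1],[0,0,-0.115,0,0,0,-1],[0,0,-0.115,0,0,0,-1],[0,0,-0.115,0,0,0,-1]]]}}

```text
time_s: 16.55
tool_pos: [0.6193, 0.3082, 0.1491]
tool_rot: [180.0, 0.1, 27.0]
force: [-0.0, 0.1, -0.1]
grip_width: 0.0871
```

```bash
python3 d.py .4497 .328 .15 2; python3 - <<'E'
from cell import *
import cv2
from h import *
c=read_camera("scene");cv2.imwrite("pics/s4.png",c["img"][:,:,::-1])
print(cupfit(c,(.62,.309)),saucfit(c,S["red"]))
E
```

```text
pos [0.6193 0.3082 0.1491] rot [1.7998e+02 7.0000e-02 2.6980e+01] q [  -1.   31.  -39.   81.   19.   75. -104.] t 16.55 w 0.0871 F [-0.   0.1 -0.1]
DELTA [-0.1422 -0.0946 -0.0008] [ 0.04  0.06 24.98]
(array([0.6212, 0.3091]), 473, np.float64(0.0667), np.float64(26.382323459858405), 194) (array([0.6272, 0.3129]), array([0.6203, 0.3081, 0.057 ]), 1200)
```

View pics/s4.png

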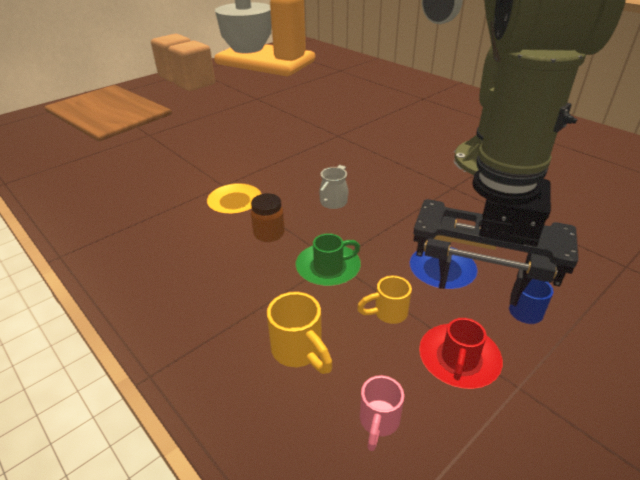

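The red cup stands in its saucer, scene pixel (465,345), about 1 mm off centre. Next is the blue cup; I'll approach it with a half turn, yaw 182, to stay clear of joint 7's limit.

Call:
{"method": "arm_command", "body": {"targets": [[[-0.014,-0.009,0,0,0,-8,-1],[-0.03,-0.02,0,0,0,-16,-1],[-0.046,-0.03,0,0,0,-24,-1],[-0.062,-0.041,0,0,0,-32,-1],[-0.078,-0.052,0,0,0,-40,-1],[-0.094,-0.062,0,0,0,-48,-1],[-0.11,-0.073,0,0,0,-56,-1],[-0.125,-0.083,0,0,0,-64,-1],[-0.136,-0.09,0,0,0,-72,-1],[-0.142,-0.0946,0,0,0,-80,-1]]]}}

```text
time_s: 17.6
tool_pos: [0.448, 0.3279, 0.1482]
tool_rot: [-179.8, 0.1, 107.4]
force: [-0.3, 0.1, 0.1]
grip_width: 0.0867
```

Call:
{"method": "arm_command", "body": {"targets": [[[0,0,0,0,0,-8,-1],[0,0,0,0,0,-16,-1],[0,0,0,0,0,-24,-1],[0,0,0,0,0,-32,-1],[0,0,0,0,0,-40,-1],[0,0,0,0,0,-48,-1],[0,0,0,0,0,-56,-1],[0,0,0,0,0,-64,-1],[0,0,0,0,0,-72,-1],[0,0,0,0,0,-75,-1]]]}}

```text
time_s: 18.6
tool_pos: [0.4493, 0.3277, 0.1481]
tool_rot: [-180.0, -0.2, -177.8]
force: [0.7, 0.5, 0.2]
grip_width: 0.0869
```

```bash
python3 d.py .4497 .328 .030 182
```

```text
pos [0.4493 0.3277 0.1481] rot [-179.96   -0.19 -177.77] q [ 21.  28. -75. 100.  28.  74.  32.] t 18.6 w 0.0869 F [0.7 0.5 0.2]
DELTA [-0.0008  0.0003  0.1181] [-0.04 -0.19  0.23]
```

Call:
{"method": "arm_command", "body": {"targets": [[[0,0,0.02,0,0,0,-1],[0,0,0.04,0,0,0,-1],[0,0,0.06,0,0,0,-1],[0,0,0.06,0,0,0,-1]]]}}

```text
time_s: 19.0
tool_pos: [0.4479, 0.3264, 0.0861]
tool_rot: [-179.8, -0.4, -178.0]
force: [-0.0, 0.3, 0.4]
grip_width: 0.0868
```

```bash
python3 d.py .4497 .328 .030 182
```

```text
pos [0.4479 0.3264 0.0861] rot [-179.81   -0.37 -177.99] q [ 18.  31. -71. 104.  32.  69.  29.] t 19.0 w 0.0868 F [-0.   0.3  0.4]
DELTA [-0.0023  0.0017  0.0561] [-0.19 -0.37  0.01]
```

q3 moves away from its limit while descending, so I continue.

Call:
{"method": "arm_command", "body": {"targets": [[[-0.001,0.0005,0.02,0,0,0,-1],[-0.001,0.001,0.038,0,0,0,-1],[-0.001,0.001,0.05,0,0,0,-1],[-0.001,0.001,0.055,0,0,0,-1],[-0.001,0.001,0.056,0,0,0,-1],[-0.001,0.001,0.056,0,0,0,-1]]]}}

```text
time_s: 19.6
tool_pos: [0.4513, 0.3299, 0.0343]
tool_rot: [180.0, 0.0, -178.0]
force: [0.2, -0.9, -0.4]
grip_width: 0.0869
```

```bash
python3 d.py .4497 .328 .030 182
```

```text
pos [0.4513 0.3299 0.0343] rot [ 1.7998e+02  2.0000e-02 -1.7801e+02] q [ 15.  35. -67. 106.  36.  64.  27.] t 19.6 w 0.0869 F [ 0.2 -0.9 -0.4]
DELTA [ 0.0017 -0.0018  0.0043] [ 0.02  0.02 -0.01]
```

Call:
{"method": "arm_command", "body": {"targets": [[[0.0015,-0.0015,0.002,0,0,0,-1],[0.0015,-0.0015,0.0035,0,0,0,-1],[0.0015,-0.0015,0.0035,0,0,0,-1]]]}}

```text
time_s: 19.9
tool_pos: [0.4499, 0.3279, 0.0306]
tool_rot: [-180.0, 0.0, -178.0]
force: [0.6, 0.3, -0.7]
grip_width: 0.0872
```

Call:
{"method": "arm_command", "body": {"targets": [[[0,0,0,0,0,0,1],[0,0,0,0,0,0,1],[0,0,0,0,0,0,1],[0,0,0,0,0,0,1],[0,0,0,0,0,0,1],[0,0,0,0,0,0,1],[0,0,0,0,0,0,1]]]}}

```text
time_s: 20.6
tool_pos: [0.4498, 0.3281, 0.0305]
tool_rot: [180.0, 0.0, -178.0]
force: [-0.2, 1.1, 1.1]
grip_width: 0.0565
```

```bash
python3 d.py .467 .164 .13 182
```

```text
pos [0.4498 0.3281 0.0305] rot [ 180.      0.   -178.02] q [ 15.  35. -67. 106.  36.  63.  26.] t 20.6 w 0.0565 F [-0.2  1.1  1.1]
DELTA [-0.0115 -0.1646 -0.0995] [ 0.    0.   -0.02]
```

Call:
{"method": "arm_command", "body": {"targets": [[[0,0,-0.01,0,0,0,1],[0,0,-0.03,0,0,0,1],[0,0,-0.05,0,0,0,1],[0,0,-0.065,0,0,0,1],[0,0,-0.07,0,0,0,1],[0,0,-0.07,0,0,0,1]]]}}

```text
time_s: 21.2
tool_pos: [0.4501, 0.3281, 0.1011]
tool_rot: [180.0, 0.1, -178.0]
force: [-0.9, -0.1, -1.6]
grip_width: 0.0565
```

Call:
{"method": "arm_command", "body": {"targets": [[[-0.001,-0.01,0,0,0,0,1],[-0.002,-0.03,0,0,0,0,1],[-0.004,-0.055,0,0,0,0,1],[-0.006,-0.085,0,0,0,0,1],[-0.008,-0.115,0,0,0,0,1],[-0.0095,-0.14,0,0,0,0,1],[-0.011,-0.157,0,0,0,0,1],[-0.0115,-0.1646,0,0,0,0,1],[-0.0115,-0.1646,0,0,0,0,1],[-0.0115,-0.1646,0,0,0,0,1]]]}}

```text
time_s: 22.2
tool_pos: [0.4666, 0.1645, 0.1004]
tool_rot: [180.0, -0.0, -178.0]
force: [-0.2, 0.8, -0.9]
grip_width: 0.0562
```

```bash
python3 d.py .467 .164 .036 182
```

```text
pos [0.4666 0.1645 0.1004] rot [ 1.7997e+02 -2.0000e-02 -1.7799e+02] q [ 45.  21. -77. 111.  22.  65.  52.] t 22.2 w 0.0562 F [-0.2  0.8 -0.9]
DELTA [-0.0005 -0.0006  0.0643] [ 0.03 -0.02  0.01]
```

Call:
{"method": "arm_command", "body": {"targets": [[[0,-0.0005,0.015,0,0,0,1],[0,-0.0005,0.032,0,0,0,1],[0,-0.0005,0.047,0,0,0,1],[0,-0.0005,0.056,0,0,0,1],[0,-0.0005,0.061,0,0,0,1],[0,-0.0005,0.063,0,0,0,1],[0,-0.0005,0.063,0,0,0,1],[0,-0.0005,0.063,0,0,0,1]]]}}

```text
time_s: 23.0
tool_pos: [0.4674, 0.1636, 0.038]
tool_rot: [180.0, 0.1, -178.0]
force: [-0.1, -0.2, -0.7]
grip_width: 0.0563
```

```bash
python3 d.py .467 .164 .036 182
```

```text
pos [0.4674 0.1636 0.038 ] rot [ 1.8000e+02  5.0000e-02 -1.7802e+02] q [ 39.  26. -70. 115.  28.  60.  47.] t 23.0 w 0.0563 F [-0.1 -0.2 -0.7]
DELTA [0.0004 0.0004 0.002 ] [ 0.    0.05 -0.02]
```

Call:
{"method": "arm_command", "body": {"targets": [[[0,0.0003,0.001,0,0,0,1],[0,0.0003,0.002,0,0,0,1],[0,0.0003,0.0025,0,0,0,1],[0,0.0003,0.0025,0,0,0,1]]]}}

```text
time_s: 23.4
tool_pos: [0.4672, 0.1637, 0.0355]
tool_rot: [-180.0, 0.0, -178.0]
force: [-1.2, -1.6, 4.5]
grip_width: 0.0565
```

Call:
{"method": "arm_command", "body": {"targets": [[[0,0,0,0,0,0,-0.2],[0,0,0,0,0,0,-1],[0,0,0,0,0,0,-1],[0,0,0,0,0,0,-1],[0,0,0,0,0,0,-1],[0,0,0,0,0,0,-1]]]}}

```text
time_s: 24.0
tool_pos: [0.4668, 0.1637, 0.0349]
tool_rot: [-180.0, -0.0, -178.0]
force: [0.1, -0.3, -0.3]
grip_width: 0.085
```

Call:
{"method": "arm_command", "body": {"targets": [[[0,0,-0.01,0,0,0,-1],[0,0,-0.035,0,0,0,-1],[0,0,-0.07,0,0,0,-1],[0,0,-0.1,0,0,0,-1],[0,0,-0.115,0,0,0,-1],[0,0,-0.115,0,0,0,-1],[0,0,-0.115,0,0,0,-1]]]}}

```text
time_s: 24.7
tool_pos: [0.4669, 0.1634, 0.1499]
tool_rot: [-179.9, 0.0, -178.0]
force: [0.8, -0.1, 0.6]
grip_width: 0.0868
```

```bash
python3 d.py .6205 .1674 .15 157; python3 - <<'E'
from cell import *
import cv2
from h import *
c=read_camera("scene");cv2.imwrite("pics/s5.png",c["img"][:,:,::-1])
print(cupfit(c,(.467,.164)),saucfit(c,S["blue"]));print(cupfit(c,G["yellow"]))
E
```

```text
pos [0.4669 0.1634 0.1499] rot [-1.7994e+02  2.0000e-02 -1.7804e+02] q [ 48.  14. -77. 108.  15.  69.  58.] t 24.7 w 0.0868 F [ 0.8 -0.1  0.6]
DELTA [-0.1536 -0.0012 -0.    ] [-0.06  0.03 24.96]
(array([0.4677, 0.1645]), 290, np.float64(0.0664), np.float64(-179.58896336986726), 47) (array([0.4747, 0.1693]), array([0.4609, 0.1603, 0.0562]), 661)
(array([0.6206, 0.1676]), 176, np.float64(0.0623), np.float64(-22.343227402960235), 153)
```

View pics/s5.png

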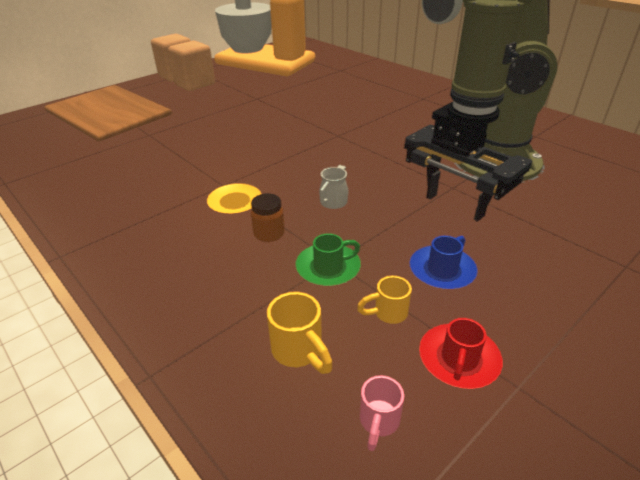

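The blue cup stands in its saucer at (445,260). The small yellow cup is untouched at (392,298), so it is next.

Call:
{"method": "arm_command", "body": {"targets": [[[-0.015,0,0,0,0,3,-1],[-0.04,0,0,0,0,7,-1],[-0.07,-0.001,0,0,0,12,-1],[-0.1,-0.001,0,0,0,17,-1],[-0.128,-0.001,0,0,0,22,-1],[-0.147,-0.001,0,0,0,25,-1],[-0.1536,-0.001,0,0,0,25,-1],[-0.1536,-0.001,0,0,0,25,-1],[-0.1536,-0.001,0,0,0,25,-1]]]}}

```text
time_s: 25.65
tool_pos: [0.6191, 0.1685, 0.1492]
tool_rot: [-179.9, -0.1, 157.1]
force: [0.2, -1.4, -0.5]
grip_width: 0.0871
```

```bash
python3 d.py .6205 .1674 .030 157
```

```text
pos [0.6191 0.1685 0.1492] rot [-1.7994e+02 -1.1000e-01  1.5711e+02] q [ 25.  31. -58.  88.  27.  76.  31.] t 25.65 w 0.0871 F [ 0.2 -1.4 -0.5]
DELTA [-0.002  -0.0003  0.1192] [-0.06 -0.11  0.11]
```

Call:
{"method": "arm_command", "body": {"targets": [[[-0.001,0,0.02,0,0,0,-1],[-0.001,0,0.045,0,0,0,-1],[-0.001,0,0.07,0,0,0,-1],[-0.001,0,0.09,0,0,0,-1],[-0.001,0,0.105,0,0,0,-1],[-0.001,0,0.115,0,0,0,-1],[-0.001,0,0.119,0,0,0,-1],[-0.001,0,0.119,0,0,0,-1],[-0.001,0,0.119,0,0,0,-1]]]}}

```text
time_s: 26.55
tool_pos: [0.6219, 0.168, 0.0319]
tool_rot: [180.0, 0.1, 157.0]
force: [-0.2, 0.3, 0.0]
grip_width: 0.0869
```

```bash
python3 d.py .6205 .1674 .030 157
```

```text
pos [0.6219 0.168  0.0319] rot [1.7995e+02 6.0000e-02 1.5699e+02] q [ 22.  38. -53.  94.  33.  65.  27.] t 26.55 w 0.0869 F [-0.2  0.3  0. ]
DELTA [ 0.0011 -0.0011  0.0019] [ 0.05  0.06 -0.01]
```

Call:
{"method": "arm_command", "body": {"targets": [[[0.001,-0.0008,0.0015,0,0,0,-1],[0.001,-0.0008,0.0015,0,0,0,-1],[0.001,-0.0008,0.0015,0,0,0,1],[0.001,-0.0008,0.0015,0,0,0,1],[0.001,-0.0008,0.0015,0,0,0,1],[0.001,-0.0008,0.0015,0,0,0,1],[0.001,-0.0008,0.0015,0,0,0,1],[0.001,-0.0008,0.0015,0,0,0,1],[0.001,-0.0008,0.0015,0,0,0,1],[0.001,-0.0008,0.0015,0,0,0,1]]]}}

```text
time_s: 27.55
tool_pos: [0.6201, 0.1672, 0.0295]
tool_rot: [-180.0, -0.0, 157.0]
force: [-0.4, -0.7, 0.5]
grip_width: 0.0561
```

Call:
{"method": "arm_command", "body": {"targets": [[[0,0,-0.01,0,0,0,1],[0,0,-0.03,0,0,0,1],[0,0,-0.055,0,0,0,1],[0,0,-0.08,0,0,0,1],[0,0,-0.105,0,0,0,1],[0,0,-0.125,0,0,0,1],[0,0,-0.138,0,0,0,1],[0,0,-0.14,0,0,0,1],[0,0,-0.14,0,0,0,1]]]}}

```text
time_s: 28.45
tool_pos: [0.6201, 0.1672, 0.1698]
tool_rot: [-180.0, 0.0, 157.0]
force: [0.0, -0.1, -2.3]
grip_width: 0.0568
```

```bash
python3 d.py .621 -.3172 .17 157
```

```text
pos [0.6201 0.1672 0.1698] rot [-1.7999e+02  3.0000e-02  1.5698e+02] q [ 25.  30. -58.  87.  26.  78.  32.] t 28.45 w 0.0568 F [ 0.  -0.1 -2.3]
DELTA [-1.902e-01 -4.455e-01 -1.000e-04] [-0.01  0.03 -0.02]
```

Call:
{"method": "arm_command", "body": {"targets": [[[-0.004,-0.01,0,0,0,0,1],[-0.012,-0.03,0,0,0,0,1],[-0.025,-0.06,0,0,0,0,1],[-0.04,-0.095,0,0,0,0,1],[-0.056,-0.13,0,0,0,0,1],[-0.07,-0.165,0,0,0,0,1],[-0.085,-0.2,0,0,0,0,1],[-0.1,-0.235,0,0,0,0,1],[-0.115,-0.27,0,0,0,0,1],[-0.13,-0.305,0,0,0,0,1]]]}}

```text
time_s: 29.45
tool_pos: [0.6192, -0.1669, 0.1682]
tool_rot: [-180.0, -0.1, 156.9]
force: [0.2, 0.5, -0.9]
grip_width: 0.0564
```

Call:
{"method": "arm_command", "body": {"targets": [[[-0.015,-0.035,0,0,0,0,1],[-0.029,-0.068,0,0,0,0,1],[-0.043,-0.1,0,0,0,0,1],[-0.053,-0.125,0,0,0,0,1],[-0.059,-0.138,0,0,0,0,1],[-0.06,-0.1405,0,0,0,0,1],[-0.06,-0.1405,0,0,0,0,1],[-0.06,-0.1405,0,0,0,0,1]]]}}

```text
time_s: 30.25
tool_pos: [0.6213, -0.3143, 0.1696]
tool_rot: [179.9, -0.0, 157.2]
force: [-0.2, 0.7, -1.1]
grip_width: 0.0564
```

```bash
python3 d.py .621 -.3172 .036 157
```

```text
pos [ 0.6213 -0.3143  0.1696] rot [ 1.7993e+02 -3.0000e-02  1.5717e+02] q [ 60.  35. -53.  78.  28.  80.  75.] t 30.25 w 0.0564 F [-0.2  0.7 -1.1]
DELTA [-0.001  -0.003   0.1336] [ 0.07 -0.03  0.17]
```

Call:
{"method": "arm_command", "body": {"targets": [[[0,-0.0015,0.02,0,0,0,1],[-0.0005,-0.002,0.045,0,0,0,1],[-0.0005,-0.002,0.07,0,0,0,1],[-0.0005,-0.002,0.09,0,0,0,1],[-0.0005,-0.002,0.108,0,0,0,1],[-0.0005,-0.002,0.12,0,0,0,1],[-0.0005,-0.002,0.127,0,0,0,1],[-0.0005,-0.002,0.131,0,0,0,1],[-0.0005,-0.002,0.132,0,0,0,1],[-0.0005,-0.002,0.132,0,0,0,1]]]}}

```text
time_s: 31.25
tool_pos: [0.621, -0.3192, 0.0382]
tool_rot: [-180.0, 0.1, 157.0]
force: [-0.2, -0.3, -1.5]
grip_width: 0.0561
```

```bash
python3 d.py .621 -.3172 .035 157
```

```text
pos [ 0.621  -0.3192  0.0382] rot [-1.7999e+02  6.0000e-02  1.5698e+02] q [ 59.  41. -49.  85.  33.  68.  71.] t 31.25 w 0.0561 F [-0.2 -0.3 -1.5]
DELTA [0.0008 0.0019 0.0032] [-0.01  0.06 -0.02]
```

Call:
{"method": "arm_command", "body": {"targets": [[[0.0005,0.0015,0.001,0,0,0,1],[0.0005,0.0015,0.002,0,0,0,1],[0.0005,0.0015,0.003,0,0,0,1],[0.0005,0.0015,0.003,0,0,0,1]]]}}

```text
time_s: 31.65
tool_pos: [0.6207, -0.3175, 0.0346]
tool_rot: [-180.0, 0.0, 157.0]
force: [0.5, -0.6, -1.3]
grip_width: 0.0557
```

Call:
{"method": "arm_command", "body": {"targets": [[[0,0,0,0,0,0,-0.2],[0,0,0,0,0,0,-1],[0,0,0,0,0,0,-1],[0,0,0,0,0,0,-1],[0,0,0,0,0,0,-1],[0,0,0,0,0,0,-1]]]}}

```text
time_s: 32.25
tool_pos: [0.6207, -0.3175, 0.0347]
tool_rot: [-180.0, 0.0, 157.0]
force: [0.0, -0.4, 1.0]
grip_width: 0.0842
```

Call:
{"method": "arm_command", "body": {"targets": [[[0,0,-0.01,0,0,0,-1],[0,0,-0.035,0,0,0,-1],[0,0,-0.07,0,0,0,-1],[0,0,-0.1,0,0,0,-1],[0,0,-0.13,0,0,0,-1],[0,0,-0.16,0,0,0,-1],[0,0,-0.17,0,0,0,-1]]]}}

```text
time_s: 32.95
tool_pos: [0.6223, -0.3175, 0.2093]
tool_rot: [-180.0, 0.3, 157.0]
force: [1.0, 0.5, -0.4]
grip_width: 0.0874
```

Call:
{"method": "arm_command", "body": {"targets": [[[0.03,0,-0.01,0,0,0,-1],[0.07,0,-0.01,0,0,0,-1],[0.11,0,-0.01,0,0,0,-1],[0.14,0,-0.01,0,0,0,-1],[0.15,0,-0.01,0,0,0,-1],[0.15,0,-0.01,0,0,0,-1]]]}}

```text
time_s: 33.55
tool_pos: [0.4817, -0.2592, 0.2148]
tool_rot: [-179.9, 0.0, 156.9]
force: [0.4, 0.6, 1.0]
grip_width: 0.0872
```

```bash
python3 d.py .621 -.3172 .15 157; python3 - <<'E'
from cell import *
import cv2
from h import *
for n in ["scene","top"]:
    c=read_camera(n);cv2.imwrite(f"pics/{n}6.png",c["img"][:,:,::-1]);c["top"]=n=="top"
    for k in S:
        try: print(n,k,cupfit(c,S[k]),saucfit(c,S[k]))
        except Exception as e: print(n,k,e)
    W=cloud(c)
    for b in [(.63,-.16),(.44,-.15)]:
        p=W.reshape(-1,3);p=p[(np.hypot(p[:,0]-b[0],p[:,1]-b[1])<.08)&(p[:,2]>.07)&(p[:,2]<.1)];print(b,p[:,:2].mean(0))
E
```

```text
pos [ 0.4817 -0.2592  0.2148] rot [-1.7986e+02  2.0000e-02  1.5693e+02] q [ 80.  14. -62.  97.  13.  77.  83.] t 33.55 w 0.0872 F [0.4 0.6 1. ]
DELTA [-0.1509  0.0014  0.0648] [-0.14  0.02 -0.07]
scene red (array([0.6211, 0.309 ]), 462, np.float64(0.0664), np.float64(26.46375745986975), 195) (array([0.6273, 0.3131]), array([0.6204, 0.308 , 0.057 ]), 1182)
scene yellow (array([ 0.6217, -0.3155]), 198, np.float64(0.0673), np.float64(-22.840623606421758), 110) (array([ 0.6333, -0.3154]), array([ 0.6132, -0.3351,  0.0486]), 398)
scene blue (array([0.4676, 0.1645]), 289, np.float64(0.0666), np.float64(-179.49749308152144), 48) (array([0.4743, 0.17  ]), array([0.4602, 0.1596, 0.0558]), 676)
scene green (array([0.6229, 0.0074]), 278, np.float64(0.0668), np.float64(154.30367898031454), 137) (array([0.6275, 0.0142]), array([ 6.195e-01, -2.000e-04,  5.530e-02]), 682)
(0.63, -0.16) [ 0.64184971 -0.15767773]
(0.44, -0.15) [ 0.4437074  -0.16150837]
top red (array([0.6191, 0.3088]), 121, np.float64(0.068), np.float64(25.790221171939532), 53) (array([0.6195, 0.3092]), array([0.6193, 0.308 , 0.0536]), 985)
top yellow (array([ 0.6203, -0.3159]), 101, np.float64(0.068), np.float64(-21.187716468766947), 54) (array([ 0.6378, -0.307 ]), array([ 0.6394, -0.3016,  0.0372]), 574)
top blue (array([0.466 , 0.1641]), 122, np.float64(0.0679), np.float64(-171.90520042300602), 72) (array([0.468 , 0.1651]), array([0.4662, 0.164 , 0.0533]), 1128)
top green (array([0.6214, 0.0067]), 113, np.float64(0.0678), np.float64(159.5986985992809), 64) (array([0.6245, 0.005 ]), array([0.6205, 0.0056, 0.0534]), 1036)
(0.63, -0.16) [ 0.6357971  -0.16343141]
(0.44, -0.15) [ 0.44315501 -0.16147509]
```

View pics/scene6.png

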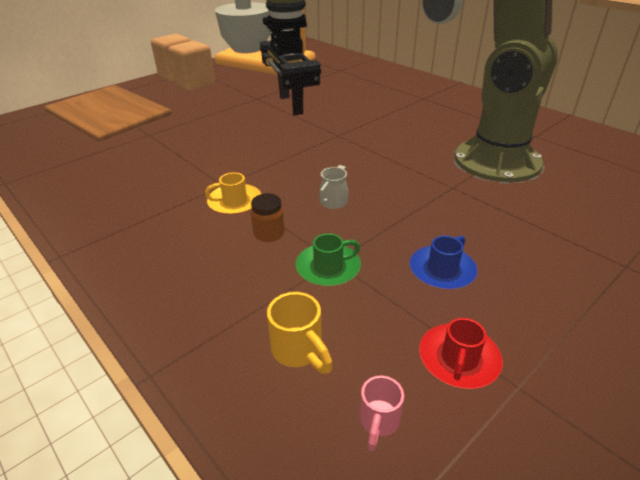

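View pics/top6.png

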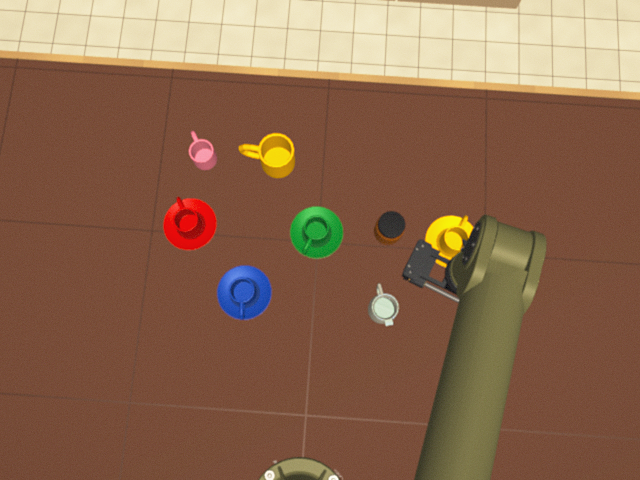

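Both pictures show every cup in its own saucer: red (465,345), yellow (233,190), blue (445,258) and green (328,255) in the scene view. The jug and jar have not moved, and the arm is clear.

```bash
python3 -c "
from cell import *
print(sign_off())"
```

```text
the job is handed in; nothing more can be done
None
```

I set all four cups on the saucers of their own colour and handed the job in at about 34 s of the 115 s allowed. The sign-off reports no verdict, so what follows rests on my own last checks. For yellow I took the smaller yellow cup and left the pink cup and the big yellow mug alone.

- **Cups:** the scene and top cameras put each cup's centre within about 3 mm of where I first measured its saucer's centre, against a limit of 12 mm. The rims read about 66–68 mm high, which fits a 60 mm cup on a saucer 5 mm up. All four stand upright in the pictures.
- **Bystanders:** the jug and jar read the same as at the start to within 1 mm.
- **Saucers:** they show at the same pixels as before.
- **Arm:** it was open and clear of everything at hand-in.

**Checks that disagreed:** the last saucer fits were unreliable. From the scene camera the green and blue ones read 6–8 mm off, because the cups now hide part of the rims. The yellow fit was off by 20 mm or more from both cameras, as the arm also covered that saucer in the top view. I therefore relied on the starting saucer positions and the pictures.

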